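Shut the instrument case and hold its locking pin through both eyes

ROBOT

A 7-joint arm with a two-finger parallel gripper is mounted at the origin on the work surface. World frame = base frame: x ahead of the robot, y to its left, z up, the work surface at z = 0. Lengths are in m, angles in rad, forces in N, time in s.
With the tool pointing down it reaches from about 0.35 to 0.9 m from the base axis. Payload 8.1 kg.
Tool frame: the origin (TCP) lies at the very end of the fingers, on their centre line; the grasp point (between the pads) lies 19 mm behind it (arm.tcp_to_grasp is the z of the grasp point in the tool frame, in m); z points along the fingers, y is the line along which they close (so a half turn about z gives the same grasp; the last joint's range is limited). The gripper opens to 92 mm and grips with 3 to 60 N. Pads are 19 mm wide; open, the fingers measure 130 mm over their backs; the gripper's body (75 mm by 190 mm) begins 47 mm behind the grasp point.
Start: joints at [-0.103, 0.434, 0.025, 1.573, -0.012, 1.134, -0.075], TCP at [0.625, -0, 0.227] pointing down, gripper open.
Joint ranges: [-2.62, 2.62], [-0.44, 2.09], [-1.27, 1.32], [0.08, 2.57], [-1.32, 4.46], [0.12, 2], [-2.74, 2.74]. Speed limits (rad/s): [2.22, 2.22, 3.01, 3.01, 3.14, 3.14, 3.14].

INTERFACE

Orientations are given as a rotation vector (axis times angle).
In Python, from cell import readout, vision, sign_off, arm gives the robot as it stands. The module is installed in compiled form; this text tells all that it offers.
- The arm moves only by the shell command python3 -m creep 'ROWS' [FORCE]. ROWS is JSON, a list of rows, each a list of 5 numbers: the shift along the tool's x, y, z in units of 4 cm (1.0 is 4 cm), then the turn about the tool's z in units of 4 degrees (1.0 is 4 degrees), then the opening, from 0 (shut) to 1 (fully open). A call has 1 to 12 rows; each row shifts and turns the commanded pose from where the row before left it, along the tool's axes as they then stand; what a row does not reach is not made up. A row lasts 1/8 s, in which the tool goes at most 62.5 mm and 10.7 degrees, less where a joint would pass 70% of its speed; a pose out of reach is approached as far as the arm can. A call with a number of a shift or a turn outside -1 to 1 is refused whole. A call with a gripper value outside its range is refused whole. The fingers move at their own pace and stop on an object; FORCE is the grip in N (left out, the last holds). Time passes only in rows, so rows that do not move let the fingers close. It gives the time, the measured TCP pose, the force, the opening and the grip force at its end, in the units of the state.
- readout.observe(): the state, without advancing time (a new reading comes with each control period).
- vision.get_image(name): name is "scene" or "side" or "wrist"; returns a dict with "pixels" (384x512x3 uint8, blue, green, red), "z_map" (384x512 float32, m along the optical axis (not along the pixel's ray), 0 where there is no reading), "camera_matrix" (3x3 intrinsics, pixels), "position" and "rotation" of the camera in the world. Camera axes: x right, y up, looking along -z (the intrinsics and any distortion apply to the point x, -y, -z); pixel columns grow to the right and rows downward; lengths in m; the calibration is good to about 2 mm. A picture is of the moment at which its call begins.
- sign_off(): hands the job in; it is judged then, once.
The state is a dict: "clock": time; "joints": joint angles; "dq": joint speeds; "joint_efforts": joint torques, N m; "position": TCP position; "ee_rot": TCP orientation; "force": force on the tool from outside, world axes, zero at the start; "ft_torque": the same for the moment, N m; "width": opening from 0.0 (shut) to 1.0 (fully open); "gripper_force": force on a finger pad.
Only numpy, scipy, OpenCV 4.12 (cv2) and the standard library are available. Lean on these libraries where they do the work, as an engineer would, in place of code of your own. Each camera call takes 0.05 s, during which the arm holds its last target. There are 200 camera calls.

TASK

Press the lid of the aluminium instrument case down until it snaps fully shut past its catch, which brings the eye on the lid straight above the eye on the case. Then take the long locking pin (the one with the longest shank) out of the wooden pin rack and thread it point down through the lid's eye and on through the case's eye. Finish while still holding the pin upright by its head, its tip showing clear below the lower eye but off the table and its head clear above the lid's eye, so that a ring could be clipped on; leave the other pins and everything else on the table where they are.

Things in the scene. Friction and masses are not known exactly. Their poses are not given: they have to be found in the camera images.
- case: Fixed open aluminium case, 150 mm deep (x), 200 wide (y), 82 high, 90 with lid shut. Origin: centre of underside; z up; its -x side is the front, roughly towards the rack. Lid hinged on the +x rim. Two steel eyes (lugs 45 x 44 mm, 10 thick, 11 mm through hole) stick out mid-front, one on the lid, one on the case; lid shut, both holes share one vertical line 97.5 mm in front of the origin.
- lid (a joint): Lid angle (rad): 0 shut, grows opening. Starts 0.3 to 0.7, stays where left (0.3 N m friction). A sprung catch resists below 0.09: passing it takes about 8 N down at lid_front; below 0.03 it pulls the lid to 0 and keeps it shut. Lid: plate 150 mm long (hinge to front), 200 wide, 8 thick; hinge axis along the case's y, 75 mm behind its origin, 82 mm up.
- lid_front (a point): A good place to press the lid: on the middle line of its top face, 105 mm in front of the hinge, 45 mm behind the front edge. Moves with the lid. With the lid shut it is 90 mm above the table and 30 mm in front of the case's centre.
- upper_eye (a point): Centre of the hole in the lid's eye, at the eye's top face; its z axis is the hole's axis. Moves with the lid; 90 mm above the table when the lid is shut. Hole 11 mm wide, 10 mm deep, square-edged.
- lower_eye (a point): Centre of the hole in the case's eye, at the eye's top face, 40 mm above the table; z up along the hole. Hole 11 mm wide, 10 mm deep, square-edged; under the eye there is 30 mm of free space down to the table.
- rack: Fixed wooden block, 60 mm (x) by 170 mm (y), 55 mm high, origin at the centre of its underside. In a row along its y, at -55, 0 and +55 mm, three 10 mm holes 45 mm deep each hold a loose pin, point down (tip 10 mm above the table). Which pin stands in which hole varies.
- pin: The long locking pin: steel, round shank 8 mm in diameter and 90 mm long with a tapered point (last 7 mm), and above it a knurled cylindrical head 18 mm in diameter and 30 mm high; 120 mm overall, about 90 g. Origin at the tip, z along the pin towards the head. In the rack its head spans 100 to 130 mm above the table: it stands tallest.
- pin_head (a point): Middle of the long pin's knurled head, on its axis, 105 mm from the tip: where to grip it.
- short_pin: Bystander: a steel pin with the same 18 mm by 30 mm knurled head, but a shank of only 60 mm, so it stands 30 mm lower in the rack. Origin at the tip. Leave it in the rack.
- disc_pin: Bystander: a steel pin with a flat disc head (34 mm wide, 8 mm high) on a 60 mm shank. Origin at the tip. Leave it in the rack.
- tin_can: Bystander: open ribbed tin can, 75 mm in diameter, 110 mm high, origin at the centre of its underside.
- breadboard: Bystander: white plastic breadboard lying flat, 55 by 83 by 9 mm, with a small black chip; origin under its centre.
- battery: Bystander: a block battery standing upright, 27 by 18 mm, 46 mm high, origin under its centre.
- tape_roll: Bystander: a grey roll of tape lying flat, 84 mm across, 20 mm high, origin under its centre.
- jar: Bystander: glass jar with a steel cap, 60 mm in diameter, 75 mm high, origin under its centre.

How it is judged:
On the way, in this order (a step that is already met when the one before it is completed fails the run):
1. the lid is snapped fully shut (value of joint lid below 0.015 rad), for 0.2 s.
2. the long pin's tip has passed down through the lid's eye (z of pin in the frame of upper_eye between -0.09 and -0.012 m and horizontal distance between pin and upper_eye below 0.008 m and angle between the z axis of pin and the z axis of upper_eye, either way round below 0.15 rad and value of joint lid below 0.015 rad).
At the end, for the whole second after the job is handed in: Lid shut (within 0.015 rad); the long pin, gripped by its head (grasp within 30 mm of pin_head, over 2 N) and still, stands upright (0.12 rad) through both eyes, its tip 4 to 25 mm below the lower eye's underside and within 6 mm of the holes' axis, so tip and head are both clear (value of joint lid below 0.015 rad and z of pin in the frame of lower_eye between -0.035 and -0.014 m and horizontal distance between pin and lower_eye below 0.006 m and horizontal distance between pin_head and upper_eye below 0.01 m and angle between the z axis of pin and the z axis of case, either way round below 0.12 rad and contact force between the fingers and pin above 2 N and linear speed of pin below 0.02 m/s and distance between the grasp point and pin_head below 0.03 m); the arm keeps its last pose, push and grip.
It fails at once if another pin is pulled from or knocked out of the rack (distance of any of short_pin, disc_pin from where it was at the start of the episode above 0.025 m).
It fails at once if a bystander is shoved away or knocked over (distance of any of tin_can, breadboard, battery, tape_roll, jar from where it was at the start of the episode above 0.03 m or angle between any of tin_can, battery, jar's own z axis and vertical above 0.6 rad).
It also fails if it takes over 64 s, if anything falls off the work surface, if the arm or the gripper's body presses on something with over 40 N, if the wrist force passes 120 N, or if a joint passes its speed limit or range.

## Working session

There is one attempt and no reset: what is moved stays moved. The work goes in short steps, Python scripts to look and compute and a shell command to move; the robot and the scene stay as the last step left them, time stands still between calls to the robot, and variables do not carry over. Pictures are saved under pics/ and viewed, at most 10 in all, crops included, and the job is handed in when it is done.

```bash
mkdir -p pics; cat > h.py <<'E'
import numpy as np, cv2
from cell import readout, vision, arm
from scipy.spatial.transform import Rotation as R
def cloud(im):
    K=np.array(im["camera_matrix"]); z=im["z_map"]; v,u=np.mgrid[:z.shape[0],:z.shape[1]]
    P=np.stack([(u-K[0,2])/K[0,0]*z, -(v-K[1,2])/K[1,1]*z, -z],-1)
    W=P@np.array(im["rotation"]).T+np.array(im["position"]); W[z==0]=np.nan
    return W
def grab(n):
    im=vision.get_image(n); return im,cloud(im)
def ray(im,u,v,h):
    K=np.array(im["camera_matrix"]); d=np.array(im["rotation"])@np.array([(u-K[0,2])/K[0,0],-(v-K[1,2])/K[1,1],-1])
    p=np.array(im["position"]); return p+d*(h-p[2])/d[2]
E
python3 - <<'E'
from h import *
s=readout.observe(); print(s, arm.tcp_to_grasp)
a=[]
for n in("scene","side"):
    im,W=grab(n); np.savez("pics/"+n,W=W,**im); cv2.imwrite(f"pics/{n}0.png",im["pixels"]); print(n,im["position"],np.array(im["rotation"]).round(2).tolist(), im["camera_matrix"])
E
```

```text
{'clock': 0.0, 'joints': array([-0.10260845,  0.43524902,  0.02502342,  1.5740883 , -0.01159206,
        1.13400321, -0.07509421]), 'dq': array([-0.0003185 ,  0.00041707, -0.00032254,  0.00233535,  0.00044721,
        0.00124428,  0.00070602]), 'joint_efforts': array([ 3.89017032e-04, -6.67853522e+01,  9.84863900e-01, -3.14464223e+01,
       -6.05165795e-02,  4.27553023e-02,  1.12382318e-04]), 'position': array([ 6.24490824e-01, -8.41089829e-05,  2.25932796e-01]), 'ee_rot': array([-2.22083997e+00, -2.22062261e+00,  1.96263162e-03]), 'force': array([-0.04966929,  1.00660416,  0.12705935]), 'ft_torque': array([ 0.03134241, -0.0379628 , -0.06325165]), 'gripper_force': 0.0, 'width': 1.0027475942391353} -0.0188Traceback (most recent call last):
  File "<stdin>", line 5, in <module>
  File "h.py", line 10, in grab
    im=vision.get_image(n); return im,cloud(im)
                                      ~~~~~^^^^
  File "h.py", line 7, in cloud
    W=P@np.array(im["rotation"]).T+np.array(im["position"]); W[z==0]=np.nan
      ~~~~~~~~~~~~~~~~~~~~~~~~~~~~^~~~~~~~~~~~~~~~~~~~~~~~~
ValueError: operands could not be broadcast together with shapes (384,512) (3,)
```

```bash
python3 - <<'E'
s=open('h.py').read()
s=s.replace('im=vision.get_image(n); return','im=vision.get_image(n); im["rotation"]=R.from_rotvec(im["rotation"]).as_matrix(); return')
open('h.py','w').write(s)
E
python3 - <<'E'
from h import *
for n in("scene","side"):
    im,W=grab(n); np.savez("pics/"+n,W=W,**im); cv2.imwrite(f"pics/{n}0.png",im["pixels"]); print(n,im["position"],np.array(im["rotation"]).round(2).tolist(), im["camera_matrix"],[k for k in im])
E
```

```text
scene [ 1.1047228  -0.46241392  1.12613654] [[0.59, -0.68, 0.44], [0.81, 0.49, -0.32], [-0.0, 0.55, 0.84]] [[478.83028426   0.         259.34526608]
 [  0.         478.83028426 189.44942329]
 [  0.           0.           1.        ]] ['pixels', 'z_map', 'camera_matrix', 'position', 'rotation']
side [ 0.40459924 -0.80413405  0.80174635] [[0.98, 0.16, -0.15], [-0.22, 0.66, -0.72], [-0.01, 0.73, 0.68]] [[348.26637713   0.         258.09475427]
 [  0.         348.26637713 189.56259091]
 [  0.           0.           1.        ]] ['pixels', 'z_map', 'camera_matrix', 'position', 'rotation']
```

View pics/scene0.png

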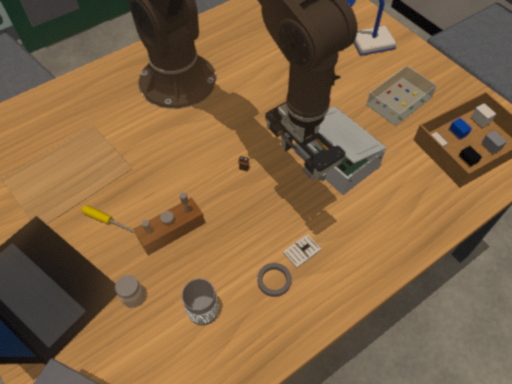

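View pics/side0.png

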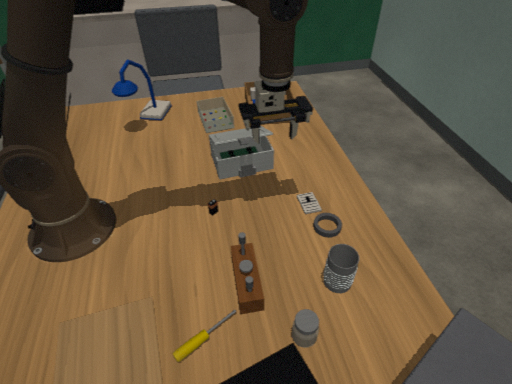

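The scene view shows the rack (about 170,225) with pins at (146,225), (168,217) and (184,199). The case is at (345,150), partly under the gripper. In the side view the rack is at (247,275), its pins at (242,240), (246,267) and (249,284), and the case at (243,153). I'll measure these by depth.

```bash
python3 - <<'E'
from h import *
for n,box,cb in(("scene",(130,185,210,255),(300,100,390,195)),("side",(228,228,268,315),(205,120,278,182))):
    d=np.load(f"pics/{n}.npz"); W=d["W"]
    x0,y0,x1,y1=box; P=W[y0:y1,x0:x1].reshape(-1,3); P=P[~np.isnan(P[:,0])]
    T=P[(abs(P[:,2]-.055)<.004)]; r=cv2.minAreaRect(T[:,:2].astype(np.float32)*1000); print(n,"rack",r,len(T))
    H=P[P[:,2]>.068]; 
    m=np.zeros(W.shape[:2],np.uint8); m[y0:y1,x0:x1]=(W[y0:y1,x0:x1,2]>.068)
    k,l,st,_=cv2.connectedComponentsWithStats(m)
    for i in range(1,k):
        Q=W[l==i]
        if len(Q)>8: 
            t=Q[Q[:,2]>Q[:,2].max()-.006]; print(" pin",st[i],Q[:,2].max().round(4),t.mean(0).round(4),len(t), Q.mean(0).round(4))
    x0,y0,x1,y1=cb; P=W[y0:y1,x0:x1]; print("case z rows"); 
    for v in range(y0,y1,8): print(v,[f"{p[0]:.3f},{p[1]:.3f},{p[2]:.3f}" for p in W[v,x0:x1:12]])
E
```

```text
scene rack ((477.8578186035156, -300.8427734375), (170.86692810058594, 63.47272872924805), 88.26990509033203) 1092
 pin [180 192   8  18  93] 0.133 [ 0.4804 -0.2464  0.1295] 35 [ 0.4828 -0.2472  0.1145]
 pin [160 211  14  13 138] 0.0828 [ 0.4787 -0.3013  0.0791] 105 [ 0.4792 -0.3014  0.078 ]
 pin [142 220  10  12  83] 0.1052 [ 0.476  -0.3562  0.1009] 31 [ 0.4791 -0.3565  0.0921]
case z rows
100 ['0.642,-0.036,0.471', '0.659,-0.022,0.477', '0.666,0.002,0.467', '0.379,0.362,0.002', '0.399,0.395,-0.001', '0.422,0.425,-0.001', '0.468,0.425,0.038', '0.469,0.485,0.002']
108 ['0.642,-0.034,0.448', '0.660,-0.020,0.455', '0.665,0.007,0.442', '0.459,0.277,0.089', '0.424,0.373,-0.003', '0.450,0.398,0.004', '0.473,0.428,0.005', '0.513,0.432,0.037']
116 ['0.645,-0.034,0.428', '0.662,-0.019,0.434', '0.655,0.021,0.401', '0.491,0.247,0.103', '0.453,0.346,0.003', '0.474,0.377,0.002', '0.496,0.407,0.002', '0.523,0.430,0.011']
124 ['0.644,-0.032,0.402', '0.657,-0.012,0.401', '0.511,0.181,0.133', '0.523,0.216,0.121', '0.533,0.254,0.103', '0.496,0.357,-0.001', '0.519,0.386,0.000', '0.543,0.413,0.004']
13
[... 2313 characters left out ...]
0.037', '0.549,0.150,0.120', '0.615,0.281,0.019', '0.650,0.228,0.049', '0.712,0.282,0.002']
152 ['0.430,0.294,0.002', '0.474,0.274,0.010', '0.516,0.240,0.027', '0.562,0.247,0.014', '0.602,0.216,0.030', '0.629,0.138,0.082', '0.698,0.231,0.002']
160 ['0.425,0.243,0.004', '0.462,0.127,0.085', '0.502,0.130,0.076', '0.543,0.132,0.067', '0.586,0.137,0.055', '0.629,0.137,0.047', '0.686,0.182,0.003']
168 ['0.419,0.195,0.004', '0.460,0.154,0.029', '0.500,0.129,0.042', '0.541,0.126,0.036', '0.579,0.106,0.045', '0.629,0.138,0.010', '0.674,0.138,0.001']
176 ['0.415,0.154,0.001', '0.456,0.140,0.005', '0.497,0.130,0.005', '0.538,0.116,0.008', '0.581,0.119,-0.002', '0.621,0.103,0.003', '0.662,0.093,0.003']
```

Measured: the long pin is at about (0.479, -0.248), head top 0.131 to 0.133, and the disc pin is in the middle hole. The case front faces -y at y≈0.13, with the case centre at x≈0.55. Next I'll fit the case front, yaw and lid plane.

```bash
python3 - <<'E'
from h import *
def fit(P):
    c=np.median(P,0)
    for _ in range(5):
        n=np.linalg.svd(P-c,full_matrices=False)[2][2]; r=(P-c)@n; P=P[abs(r)<max(.003,1.5*r.std())]; c=P.mean(0)
    return c,n*np.sign(n[np.argmax(abs(n))]),len(P)
for n in("scene","side"):
    W=np.load(f"pics/{n}.npz")["W"].reshape(-1,3)
    W=W[(W[:,0]>.40)&(W[:,0]<.70)&(W[:,1]>.06)&(W[:,1]<.32)&(W[:,2]<.19)]
    L=W[(W[:,2]>.095)]; c,nn,k=fit(L); print(n,"lid",c.round(4),nn.round(4),k, L.min(0).round(3),L.max(0).round(3))
    y75=[L[:,0].min(),L[:,0].max()]
    F=W[(abs(W[:,1]-.135)<.015)&(W[:,2]<.08)&(W[:,2]>.01)]; c,nn,k=fit(F);print(" front",c.round(4),nn.round(4),k,np.percentile(F[:,0],[0,2,98,100]).round(4))
    S=W[(abs(W[:,0]-.655)<.015)&(W[:,2]<.08)&(W[:,2]>.01)]; c,nn,k=fit(S);print(" right",c.round(4),nn.round(4),k,np.percentile(S[:,1],[0,2,98,100]).round(4))
    E=W[(W[:,1]<.120)&(W[:,2]>.02)]; print(" lug",len(E)); 
    E=E[(abs(E[:,2]-.04)<.004)]; 
    if len(E): print(E.mean(0).round(4),E.min(0).round(4),E.max(0).round(4))
E
```

```text
scene lid [0.5741 0.2113 0.1216] [-0.0274  0.3713  0.9281] 1617 [0.454 0.099 0.095] [0.661 0.285 0.167]
 front [0.6052 0.1368 0.0438] [-0.0749  0.9972  0.0023] 375 [0.4597 0.4713 0.6617 0.663 ]
 right [0.656  0.2128 0.0457] [0.9974 0.0723 0.0029] 431 [0.1363 0.1381 0.2869 0.2915]
 lug 97
[0.5584 0.0917 0.04  ] [0.5428 0.0863 0.0361] [0.574  0.0974 0.0427]
side lid [0.5451 0.1909 0.1294] [-0.0273  0.3705  0.9284] 499 [0.454 0.099 0.095] [0.658 0.275 0.166]
 front [0.5591 0.1326 0.049 ] [-0.0715  0.9974  0.0031] 698 [0.46   0.4625 0.6555 0.6599]
 right [0.6502 0.2189 0.0482] [ 0.9983  0.0456 -0.0369] 122 [0.1348 0.1357 0.2846 0.2849]
 lug 178
[0.5631 0.1014 0.0408] [0.5418 0.0852 0.0363] [0.5867 0.1199 0.0438]
```

The two views agree: case centre ≈ (0.557, 0.207), yaw ≈ 94°, lid at 0.38 rad, eye ≈ (0.563, 0.110). The press point is (0.558, 0.178). I'll close the fingers and move above it.

```bash
python3 -m creep '[[0.5,-0.2,0,0,0],[0.5,-0.2,0,0,0],[0.5,-0.2,0,0,0],[0.5,-0.2,0,0,0],[0.5,-0.2,0,0,0],[0.5,-0.2,0,0,0],[0.5,-0.2,0,0,0],[0.5,-0.2,0,0,0],[0.45,-0.06,0.3,0,0],[0,0,0.4,0,0],[0,0,0.4,0,0],[0,0,0.3,0,0]]' 20
```

```text
clock: 1.65
position: [0.5584, 0.1766, 0.169]
ee_rot: [-2.223, -2.22, 0.003]
force: [0.5, -0.4, -0.1]
width: 0.007
gripper_force: 0.0
```

```bash
python3 -m creep '[[0,0,0.3,0,0],[0,0,0.3,0,0],[0,0,0.3,0,0],[0,0,0.2,0,0],[0,0,0.2,0,0],[0,0,0.15,0,0],[0,0,0.1,0,0],[0,0,0,0,0]]'
```

```text
clock: 2.65
position: [0.5585, 0.178, 0.1085]
ee_rot: [-2.221, -2.221, 0.0]
force: [0.5, -0.5, 0.4]
width: 0.003
gripper_force: 0.0
```

```bash
python3 -m creep '[[0,0,0.1,0,0],[0,0,0.1,0,0],[0,0,0.1,0,0],[0,0,0.1,0,0],[0,0,0.06,0,0],[0,0,0.06,0,0],[0,0,0,0,0],[0,0,0,0,0]]'; python3 - <<'E'
from h import *
im,W=grab("side"); W=W.reshape(-1,3); L=W[(W[:,0]>.45)&(W[:,0]<.66)&(W[:,1]>.1)&(W[:,1]<.16)&(W[:,2]<.18)&(W[:,2]>.07)]; print(np.percentile(L[:,2],[50,90,98,100]),readout.observe()["force"])
E
```

```text
clock: 3.65
position: [0.5585, 0.1781, 0.0899]
ee_rot: [2.221, 2.221, 0.001]
force: [-8.4, -3.5, 24.7]
width: 0.005
gripper_force: 12.2
[0.09145395 0.17303453 0.17746177 0.17998139] [-8.31147637 -3.56788001 24.28087314]
```

Contact force is 25 N at z=0.090, so the lid should be shut. I'll rise, back off and look.

```bash
python3 -m creep '[[0,0,-0.3,0,0],[0,0,-0.8,0,0],[0,0,-0.8,0,0],[0,0,-0.8,0,0],[-0.4,0,-0.8,0,0.4],[-0.6,0,-0.3,0,0.4],[-0.6,0,0,0,0.4],[0,0,0,0,0.4],[0,0,0,0,0.4]]'; python3 - <<'E'
from h import *
im,W=grab("wrist"); np.savez("pics/wrist1",W=W,**im); cv2.imwrite("pics/wrist1.png",im["pixels"]); print(im["position"],im["rotation"].round(2))
im,W=grab("side"); np.savez("pics/side1",W=W,**im); W=W.reshape(-1,3)
L=W[(W[:,0]>.45)&(W[:,0]<.66)&(W[:,1]>.14)&(W[:,1]<.28)&(W[:,2]<.14)&(W[:,2]>.075)]; c=np.median(L,0);print(c,np.linalg.svd(L-L.mean(0),full_matrices=False)[2][2])
E
```

```text
clock: 4.82
position: [0.5584, 0.115, 0.2398]
ee_rot: [-2.22, -2.222, -0.0]
force: [0.8, 0.5, -0.5]
width: 0.398
gripper_force: 0.0
[0.5575122  0.19602873 0.3968442 ] [[ 1.   -0.    0.  ]
 [ 0.    0.95  0.3 ]
 [-0.   -0.3   0.95]]
[0.55403047 0.20385091 0.09176225] [ 6.45493014e-04  3.28586519e-03 -9.99994393e-01]
```

View pics/wrist1.png

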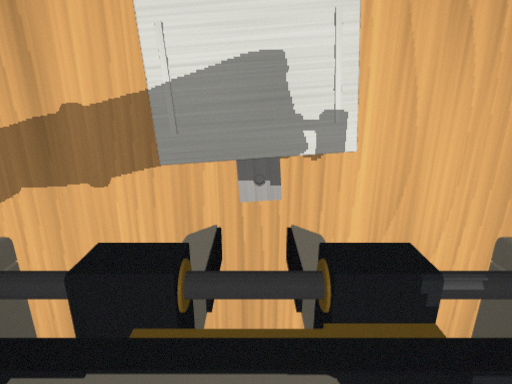

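The lid lies flat and shut. The eye's hole is at about (259,180), on the lug spanning (237–282, 157–202). Next I'll measure the hole.

```bash
python3 - <<'E'
from h import *
im=dict(np.load("pics/wrist1.npz")); g=cv2.cvtColor(im["pixels"],cv2.COLOR_BGR2GRAY)
print(g[170:192:1,248:272])
print("hole guess",ray(im,259.5,180,.09), ray(im,259.5,180,.08))
W=im["W"]; m=np.uint8(abs(W[...,2]-.09)<.006); k,l,st,c=cv2.connectedComponentsWithStats(m); i=1+np.argmax(st[1:,4]); print(st[i])
Q=W[l==i]; L=Q[Q[:,1]<.125]; print("lug",L.min(0),L.max(0),len(L)); r=cv2.minAreaRect(L[:,:2].astype(np.float32)*1000); print(r, np.median(L[:,2]))
P=Q[Q[:,1]>.16]; print(np.median(P[:,2]))
for y in (.15,.17,.19,.21):
    s=P[abs(P[:,1]-y)<.002]; print(y,s[:,0].min(),s[:,0].max())
E
python3 - <<'E'
import numpy as np,cv2
im=np.load("pics/wrist1.npz"); cv2.imwrite("pics/w1c.png",cv2.resize(im["pixels"][145:210,225:295],None,fx=8,fy=8,interpolation=0))
E
```

```text
[[ 95  94  94  97  93  91  89  88  92  95  91  93  92  94  96  97  95  94
   93  93  93  88  90  93]
 [ 96  96  96  97  93  93  89  89  93  92  94  93  94  98  93  95  96  92
   91  90  92  89  90  91]
 [ 95  93  96  97  96  94  86  91  92  98  95  91  96  92  97  95  94  98
   92  91  92  90  92  90]
 [ 95  98  96 100  99  93  86  91  90  93  92  91  90  91  94  94  94  93
   90  91  92  87  90  91]
 [ 94  97  95  93  91  92  92  93  89  87  86  86  88  90  93  95  97  93
   90  90  93  87  92  91]
 [ 99  92  96  97  96  93  90  87  86  87  86  88  88  89  88  88  92  94
   92  91  92  87  92  91]
 [ 97  94  93  97  94  93  84  84  86  94  93  94  93  94  88  85  89  96
   94  93  92  91  93  92]
 [ 96  96  93  96  95  89  87  85  89  92  94  93  92  94  95  88  85  93
   94  90  90  92  91  89]
 [ 98  97  92  94  94  88  89  88  90  92  94  92  94  94  97  92  85  94
   90  90  92  92  91  91]
 [ 99  94  94  95  99  85  86  91  89  91  95  97  90  94  95  92  88  91
   92  93  94  90  91  93]
 [133 130 129 130 131 106  81  86  88  93  95  93  92  92  98  84  95 114
  125 123 125 12
[... 975 characters left out ...]
61 163 163 163 160
  161 155 152 159 154 156]
 [165 162 164 165 164 164 160 156 154 159 160 160 157 161 162 162 164 163
  163 158 154 158 155 154]]
hole guess [0.5633133  0.11041387 0.09      ] [0.56350235 0.1076237  0.08      ]
[  133     0   228   203 35461]
lug [0.54026644 0.08584306 0.08413731] [0.58606656 0.12495729 0.09183256] 1406
((562.8974609375, 106.70157623291016), (44.04986572265625, 39.100318908691406), 4.047536849975586) 0.08907213299151445
0.08916310301545174Traceback (most recent call last):
  File "<stdin>", line 9, in <module>
    return umr_minimum(a, axis, None, out, keepdims, initial, where)
ValueError: zero-size array to reduction operation minimum which has no identity
```

View pics/w1c.png

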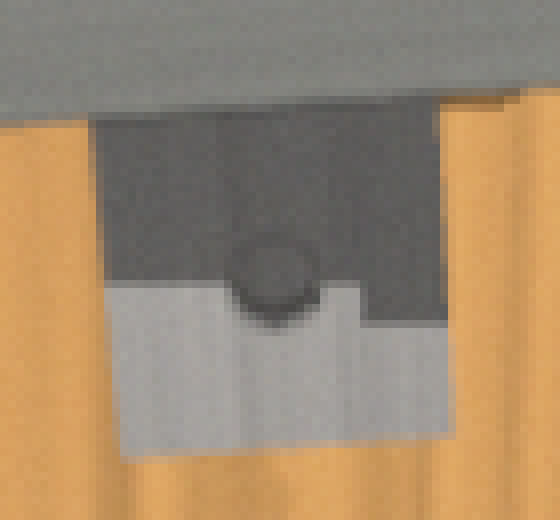

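The hole spans u 253.6–265 and v 174–186, centre (258.9,179.4), giving an eye position ≈ (0.563, 0.1105) in line with the lug outline. Now I'll move over to the long pin.

```bash
python3 -m creep '[[-0.9,-0.2,0,0,0.5],[-0.9,-0.2,0,0,0.5],[-0.9,-0.2,0,0,0.5],[-0.9,-0.2,0,0,0.5],[-0.9,-0.2,0,0,0.5],[-0.9,-0.2,0,0,0.5],[-0.9,-0.2,0,0,0.5],[-0.9,-0.2,0,0,0.5],[-0.9,-0.2,0,0,0.5],[-0.9,-0.2,0,0,0.5],[0,0,0.6,0,0.5],[0,0,0.6,0,0.5]]'; python3 - <<'E'
from h import *
print(readout.observe()["position"])
im,W=grab("wrist"); np.savez("pics/wrist2",W=W,**im); cv2.imwrite("pics/wrist2.png",im["pixels"]); print(im["position"])
E
```

```text
clock: 6.42
position: [0.4791, -0.2458, 0.1914]
ee_rot: [2.221, 2.221, 0.001]
force: [-0.7, -0.6, -0.4]
width: 0.501
gripper_force: 0.0
[ 0.47913799 -0.24576427  0.19135054]
[ 0.47808786 -0.16462546  0.34836522]
```

View pics/wrist2.png

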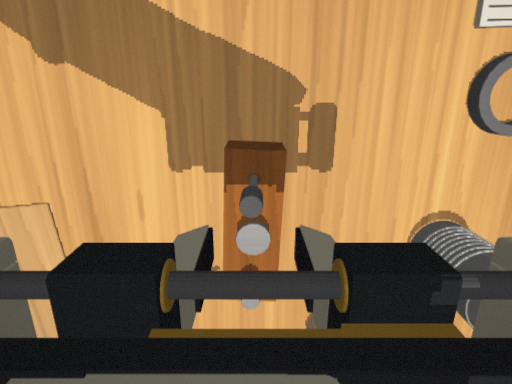

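The long pin's shank is at (253,180) and its head at (251,188–217). The disc pin is at (253,238) and the short pin at (250,303). Next I'll locate the head top.

```bash
python3 - <<'E'
from h import *
im=dict(np.load("pics/wrist2.npz")); W=im["W"]
m=(W[...,2]>.095)&(W[...,2]<.14); m[:, :235]=0; m[:,270:]=0; m[:170]=0; m[222:]=0
v,u=np.nonzero(m); print(u.min(),u.max(),v.min(),v.max())
Q=W[m]; T=Q[Q[:,2]>.126]; print(len(T),T.mean(0),T.min(0),T.max(0)); vt,ut=np.nonzero(m&(W[...,2]>.126)); print(ut.min(),ut.max(),vt.min(),vt.max())
print(ray(im,(ut.min()+ut.max())/2,(vt.min()+vt.max())/2,.13))
E
```

```text
239 262 186 218
421 [ 0.47577657 -0.24704542  0.128861  ] [ 0.46704379 -0.25648796  0.12603311] [ 0.4845276  -0.23879232  0.13060253]
239 262 196 218
[ 0.47580071 -0.24672331  0.13      ]
```

The head is 3 mm to the -x side of the fingers' centre line. I'll correct that, descend and grip.

```bash
python3 -m creep '[[-0.03,-0.08,0.3,0,0.5],[0,0,0.5,0,0.5],[0,0,0.5,0,0.5],[0,0,0.5,0,0.5],[0,0,0.4,0,0.5],[0,0,0.18,0,0.5],[0,0,0,0,0.5],[0,0,0,0,0.1],[0,0,0,0,0.1],[0,0,0,0,0.1],[0,0,0,0,0.1],[0,0,0,0,0.1]]' 30; python3 -m creep '[[0,0,0,0,0.05],[0,0,0,0,0.05]]'
```

```text
clock: 7.98
position: [0.4766, -0.2473, 0.0972]
ee_rot: [2.22, 2.22, 0.002]
force: [3.4, 0.5, 0.5]
width: 0.189
gripper_force: 30.0
clock: 8.22
position: [0.4764, -0.2473, 0.0971]
ee_rot: [2.22, 2.221, 0.001]
force: [5.7, 0.4, 1.5]
width: 0.187
gripper_force: 30.0
```

Gripped at 17 mm width. I'll lift straight up.

```bash
python3 -m creep '[[0,0,-0.1,0,0.05],[0,0,-0.2,0,0.05],[0,0,-0.3,0,0.05],[0,0,-0.4,0,0.05],[0,0,-0.5,0,0.05],[0,0,-0.5,0,0.05],[0,0,-0.5,0,0.05],[0,0,-0.3,0,0.05],[0,0,0,0,0.05]]'; python3 - <<'E'
from h import *
s=readout.observe();print(s["position"],s["force"])
for n in ("wrist","scene","side"):
    im,W=grab(n); np.savez("pics/%s3"%n,W=W,**im); cv2.imwrite(f"pics/{n}3.png",im["pixels"])
a=cv2.imread("pics/wrist3.png")[100:330,180:340]; b=cv2.imread("pics/side3.png")[130:330,180:320]; c=cv2.imread("pics/scene3.png")[130:260,110:240]
r=[cv2.resize(i,(266,int(i.shape[0]*266/i.shape[1]))) for i in(a,b,c)]; H=max(i.shape[0] for i in r)
cv2.imwrite("pics/m3.png",np.hstack([cv2.copyMakeBorder(i,0,H-i.shape[0],0,0,0) for i in r]))
E
```

```text
clock: 9.35
position: [0.4751, -0.2474, 0.2093]
ee_rot: [2.222, 2.221, 0.0]
force: [-0.0, -0.3, -1.3]
width: 0.192
gripper_force: 30.0
[ 0.47513416 -0.24739955  0.20931141] [-0.03727218 -0.26176375 -1.33998564]
```

View pics/m3.png

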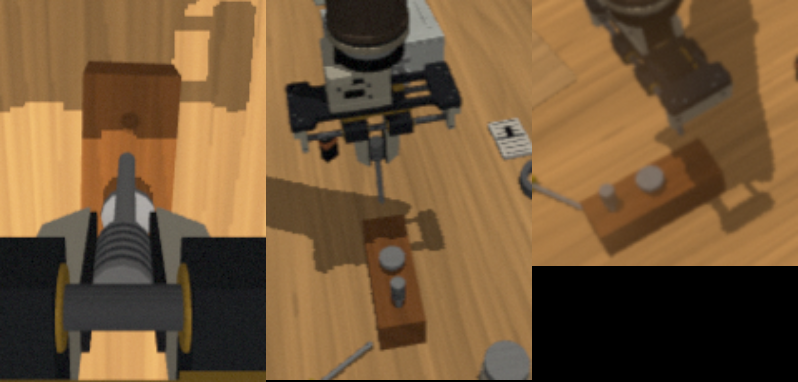

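The pin is held nearly upright, tip at about (256,192) in the wrist view, and the other pins are untouched. Next I'll measure tip and axis tilt relative to the TCP.

```bash
python3 - <<'E'
from h import *
im=dict(np.load("pics/wrist3.npz")); W=im["W"]; tcp=np.array([.4751,-.2474,.2093])
m=(W[...,2]>.115)&(W[...,2]<.185); m[:, :236]=0; m[:,276:]=0; m[:180]=0; m[250:]=0
for v in range(186,246,5):
    u=np.nonzero(m[v])[0]
    if len(u): print(v,u.min(),u.max(),(u.min()+u.max())/2,len(u),np.median(W[v,u],0).round(4))
for (u,v) in ((255.8,192),):print("tip",ray(im,u,v,.122)-tcp)
im1=dict(np.load("pics/wrist1.npz")); print("cam-tcp",im["position"]-tcp, im1["position"]-[.5584,.115,.2398]); print(im["camera_matrix"], R.from_matrix(im["rotation"]).as_rotvec(),R.from_matrix(im1["rotation"]).as_rotvec())
print(ray(im1,258.9,179.4,.09))
# side view of the shank tilt
im=dict(np.load("pics/side3.npz")); W=im["W"]
m=(W[...,2]>.115)&(W[...,2]<.2)&(abs(W[...,0]-.475)<.02)&(abs(W[...,1]+.247)<.03)
P=W[m]
for z in np.arange(.12,.2,.01):
    s=P[abs(P[:,2]-z)<.005]
    if len(s): print(round(z,3),s.mean(0).round(4),len(s))
E
```

```text
196 251 260 255.5 10 [ 0.4755 -0.2438  0.1357]
201 251 260 255.5 10 [ 0.4755 -0.2438  0.1474]
206 251 260 255.5 10 [ 0.4754 -0.2438  0.1582]
211 250 260 255.0 11 [ 0.475  -0.2438  0.168 ]
216 250 260 255.0 11 [ 0.475  -0.2435  0.1776]
221 249 260 254.5 7 [ 0.4731 -0.2443  0.1839]
tip [ 0.0007749   0.00248312 -0.0873    ]
cam-tcp [-0.00093344  0.081187    0.15699219] [-0.0008878   0.08102873  0.1570442 ]
[[310.42037958   0.         253.69248471]
 [  0.         310.42037958 189.09215372]
 [  0.           0.           1.        ]] [-3.02306559e-01  1.93785936e-04  3.62749412e-04] [-0.30140637  0.00067121  0.0014382 ]
[0.56269382 0.11105124 0.09      ]
0.12 [ 0.4759 -0.2484  0.1241] 1
0.13 [ 0.4749 -0.2492  0.1324] 6
0.14 [ 0.4758 -0.249   0.1402] 10
0.15 [ 0.4744 -0.2497  0.15  ] 7
0.16 [ 0.4748 -0.2498  0.1601] 9
0.17 [ 0.475  -0.25    0.1708] 8
0.18 [ 0.475  -0.2493  0.179 ] 11
0.19 [ 0.4741 -0.2501  0.1901] 10
0.2 [ 0.4738 -0.2494  0.1978] 5
```

The shank is vertical, and its axis lies within 0.5 mm of the TCP. I'll carry it above the eye.

```bash
python3 -m creep '[[0.4,0.1,0,0,0.05],[0.8,0.2,0,0,0.05],[0.9,0.2,0,0,0.05],[0.9,0.22,0,0,0.05],[0.9,0.22,0,0,0.05],[0.9,0.22,0,0,0.05],[0.9,0.22,0,0,0.05],[0.9,0.22,0,0,0.05],[0.9,0.22,0,0,0.05],[0.8,0.2,0,0,0.05],[0.66,0.165,0,0,0.05],[0,0,0.3,0,0.05]]'; python3 -m creep '[[0,0,0.2,0,0.05],[0,0,0,0,0.05]]'; python3 - <<'E'
from h import *
s=readout.observe();print(s["position"],s["force"])
for n in ("wrist","side","scene"):
    im,W=grab(n); np.savez("pics/%s4"%n,W=W,**im); cv2.imwrite(f"pics/{n}4.png",im["pixels"])
a=cv2.imread("pics/wrist4.png")[140:260,200:310]; b=cv2.imread("pics/side4.png")[120:190,215:285]; c=cv2.imread("pics/scene4.png")[110:180,295:365]
r=[cv2.resize(i,(266,int(i.shape[0]*266/i.shape[1])),interpolation=0) for i in(a,b,c)]; H=max(i.shape[0] for i in r)
cv2.imwrite("pics/m4.png",np.hstack([cv2.copyMakeBorder(i,0,H-i.shape[0],0,0,0) for i in r]))
E
```

```text
clock: 11.0
position: [0.5627, 0.1156, 0.1966]
ee_rot: [-2.215, -2.226, -0.003]
force: [-0.5, -0.3, -1.2]
width: 0.192
gripper_force: 30.0
clock: 11.25
position: [0.5619, 0.1101, 0.1877]
ee_rot: [-2.222, -2.219, 0.003]
force: [-0.1, -0.0, -0.6]
width: 0.187
gripper_force: 30.0
[0.56193899 0.11012454 0.18767186] [-0.06036129 -0.01659458 -0.58410303]
```

View pics/m4.png

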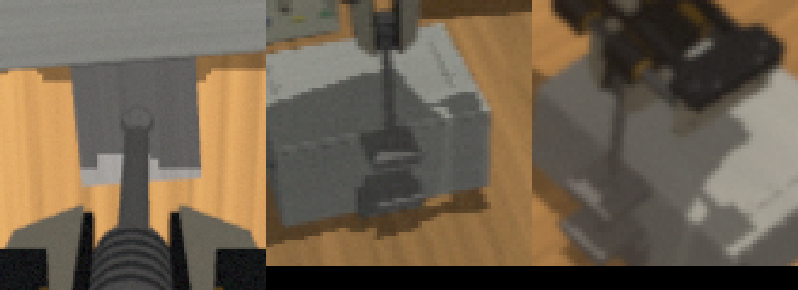

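The wrist crop shows the hole around crop (136,117), with the tip just below it at (136,127), as expected for a tip 10 mm above the eye. I'll zoom in for a final correction.

```bash
python3 - <<'E'
from h import *
im=dict(np.load("pics/wrist4.npz")); c=im["pixels"][178:214,236:278]
g=cv2.cvtColor(c,cv2.COLOR_BGR2GRAY); g=cv2.normalize(g,None,0,255,cv2.NORM_MINMAX); g=np.uint8(np.clip((cv2.cvtColor(c,cv2.COLOR_BGR2GRAY).astype(float)-50)*4,0,255))
cv2.imwrite("pics/z4.png",cv2.resize(g,None,fx=16,fy=16,interpolation=0))
W=im["W"]
for v in range(186,226,4):
    u=np.nonzero((W[v,236:278,2]>.097)&(W[v,236:278,2]<.16))[0]+236
    if len(u): print(v,u.min(),u.max(),np.median(W[v,u],0).round(4))
K=im["camera_matrix"]
def proj(p):
    q=im["rotation"].T@(np.array(p)-im["position"]); return K[0,2]+K[0,0]*q[0]/-q[2], K[1,2]+K[1,1]*q[1]/q[2]
for x,y in((.5623,.1097),(.563,.1106)): print("hole",proj([x,y,.09]),"tip",proj([x,y,.1006]),"top rim",proj([x,y+.0055,.09]))
E
```

```text
194 252 259 [0.5622 0.1141 0.1102]
198 251 260 [0.5622 0.1139 0.1195]
202 251 260 [0.5621 0.1141 0.129 ]
206 251 260 [0.5621 0.1135 0.1358]
210 250 260 [0.5618 0.1139 0.1448]
214 250 260 [0.5617 0.1134 0.151 ]
218 249 260 [0.5614 0.1137 0.1585]
hole (np.float64(255.54216785200234), np.float64(191.46697121105927)) tip (np.float64(255.58070602493095), np.float64(195.37740454802835)) top rim (np.float64(255.5499711907409), np.float64(185.34968717631796))
hole (np.float64(256.35694474320366), np.float64(190.4713270412284)) tip (np.float64(256.42759818479544), np.float64(194.3466814886956)) top rim (np.float64(256.36979378858496), np.float64(184.341653837788))
```

View pics/z4.png

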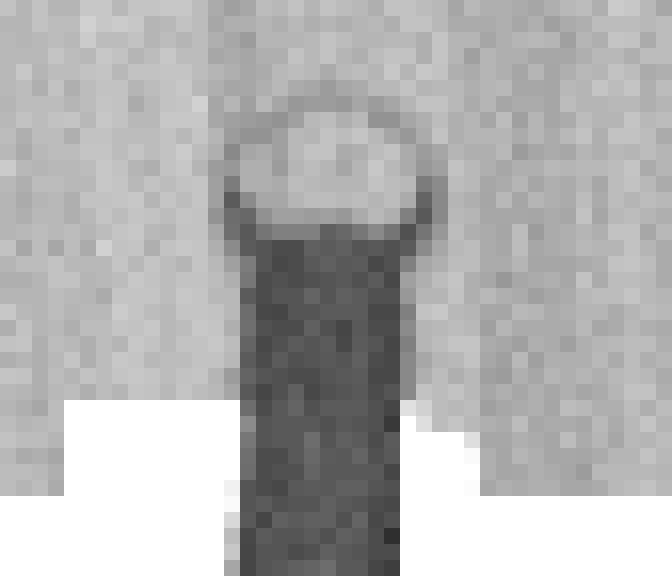

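In the zoomed view the hole centre is at u≈256.2 with its top rim at v≈183.8. The shank centre is at u≈256.0 and the taper edge at v≈192.5. That puts the pin within about 0.5 mm of the hole axis, so I'll nudge +y 0.4 mm and descend slowly.

```bash
python3 -m creep '[[0.01,0.005,0.05,0,0.05],[0,0,0.08,0,0.05],[0,0,0.08,0,0.05],[0,0,0.08,0,0.05],[0,0,0.08,0,0.05],[0,0,0.08,0,0.05],[0,0,0.08,0,0.05],[0,0,0,0,0.05]]'
```

```text
clock: 12.4
position: [0.5628, 0.1114, 0.1671]
ee_rot: [-2.221, -2.221, 0.001]
force: [-0.1, -0.7, -0.6]
width: 0.191
gripper_force: 30.0
```

```bash
python3 -m creep '[[0,0,0.1,0,0.05],[0,0,0.1,0,0.05],[0,0,0.1,0,0.05],[0,0,0.1,0,0.05],[0,0,0.1,0,0.05],[0,0,0.1,0,0.05],[0,0,0.1,0,0.05],[0,0,0.08,0,0.05],[0,0,0,0,0.05]]'
```

```text
clock: 13.52
position: [0.5629, 0.1116, 0.1361]
ee_rot: [-2.221, -2.221, 0.0]
force: [0.1, -0.5, -1.2]
width: 0.187
gripper_force: 30.0
```

The pin is through the upper eye without contact, tip at about 0.049. I'll go on through the lower eye to tip z≈0.015.

```bash
python3 -m creep '[[0,0,0.08,0,0.05],[0,0,0.08,0,0.05],[0,0,0.08,0,0.05],[0,0,0.08,0,0.05],[0,0,0.1,0,0.05],[0,0,0.1,0,0.05],[0,0,0.1,0,0.05],[0,0,0.1,0,0.05],[0,0,0.1,0,0.05],[0,0,0.03,0,0.05],[0,0,0,0,0.05],[0,0,0,0,0.05]]'; python3 - <<'E'
from h import *
s=readout.observe();print(s["position"],s["force"],s["dq"].round(4))
a=[]
for n,(x,y,X,Y) in (("side",(205,110,295,200)),("scene",(280,100,370,190))):
    im,W=grab(n); a.append(cv2.resize(im["pixels"][y:Y,x:X],(390,390),interpolation=cv2.INTER_CUBIC))
    if n=="side": P=W.reshape(-1,3)
cv2.imwrite("pics/f.png",np.hstack(a))
L=P[(P[:,0]>.46)&(P[:,0]<.52)&(P[:,1]>.15)&(P[:,1]<.27)&(P[:,2]<.14)&(P[:,2]>.07)]; print("lid z",np.median(L[:,2]),len(L))
E
```

```text
clock: 15.02
position: [0.5629, 0.1116, 0.1023]
ee_rot: [-2.222, -2.221, 0.0]
force: [-0.1, -0.5, -1.1]
width: 0.19
gripper_force: 30.0
[0.56294463 0.11155173 0.10234497] [-0.13123278 -0.46566403 -1.14591985] [ 0.0005  0.0012  0.0008 -0.0002  0.0011  0.0009  0.0003]
lid z 0.09218193303484246 241
```

View pics/f.png

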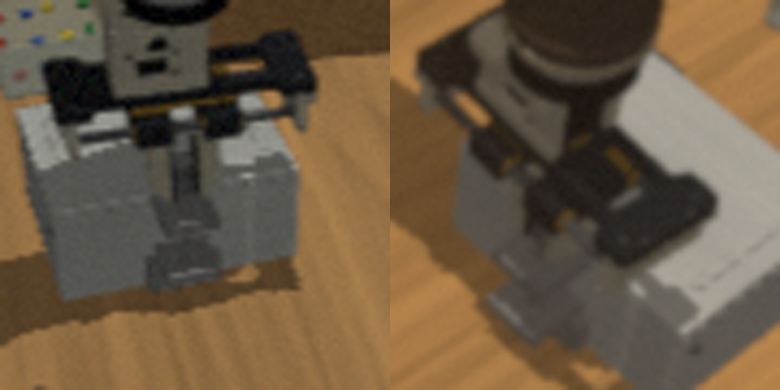

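The lid is flat and shut. The pin runs down through both lugs, around (185,200)–(185,260) in the left crop, with the fingers on its head and no contact force. Handing in.

```bash
python3 -c "
from cell import sign_off
print(sign_off())"
```

```text
the job is handed in; nothing more can be done
None
```

I snapped the lid shut and threaded the long pin through both eyes, still gripped upright with its tip about 15 mm above the table, and handed the job in at about 15 s; the hand-in gave no verdict.

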